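# Release the twin-catch lid of a vacuum-cleaner prototype

## Task

Open the filter compartment of the frosted vacuum-cleaner prototype for inspection: with one fingertip on each of the two blue release keys, press both keys home together and keep them held down while the lid springs up by itself, until it stands fully open. Then let go of both keys and draw the hand clear. Do not touch, pry or lift the lid, never press one key home on its own, and leave the tools and parts lying around where they are.

Things in the scene. Friction and masses are not known exactly. Their poses are not given: they have to be found in the camera images.
- housing: the prototype: frosted off-white canister-vacuum shell, 385 long (x), 210 wide, 116 mm high, fixed in a dark foam nest. Origin on the bench below the mid-point between the two keys; +x runs from the keys over the lid to the round hose port, +y left, z up. Keys on a deck 84 mm above the bench; behind them, from x = 23 mm, stand two orange catches, tops 106 mm above the bench; lid from x = 37 mm
- key_left_top (a point): centre of the flat top of the left blue release key, whose cap is 26 mm (housing x) by 28 mm (y); 94 mm above the bench when the key is up; axes as the housing's. The two key centres are 66 mm apart along the housing's y: 38 mm between the caps, 94 mm over both
- key_right_top (a point): the same point of the right blue release key, at the housing's -y side
- key_left (a joint): how far the left key is pressed, m: 0 up, 0.006 fully down (vertical stroke). Springy: 1.2 N starts it, 4 N bottoms it; it comes up again when let go. Its catch lets the lid free from about 0.0035
- key_right (a joint): the same for the right key
- lid (a joint): opening angle of the lid, rad: 0 shut, 0.75 fully open. Hinged on the edge farthest from the keys: its front edge rises up and away from the keys. Spring and damper raise it slowly, in about 2 to 3 s, only once both catches are drawn back, and keep it open afterwards
- lid_edge (a point): top middle of the front edge (the one beside the keys) of the translucent blue-grey lid, a flat panel 116 mm wide (y) and 115 mm long; 114 mm above the bench when shut, about 75 mm higher when fully open
- marker: bystander: black marker pen, 136 mm long, 18 mm thick, lying along its x; origin under its middle
- nippers: bystander: side cutters with orange handles, 140 mm long along x (jaws to +x), 66 mm wide, 14 mm high; origin under the pivot
- tape_roll: bystander: yellow tape roll lying flat, 86 mm across, 18 mm high; origin under its centre
- brush: bystander: flat brush with a brass handle, 178 mm long along x, 8 mm high; origin under its middle
- fan_shroud: bystander: frosted open box-shaped part, 110 x 85 x 45 mm; origin under its centre
- solvent_bottle: bystander: white squeeze bottle with red cap, standing, 54 mm across, 125 mm high; origin under its centre
- screwdriver: bystander: screwdriver with blue handle, 170 mm long along x, 26 mm thick; origin under its middle

How it is judged:
On the way, in this order (a step that is already met when the one before it is completed fails the run):
1. both keys are pressed down together, a fingertip on each (value of joint each of key_left, key_right above 0.003 m and contact force between the fingers and key_left above 0.5 N and contact force between the fingers and key_right above 0.5 N), for 0.1 s.
2. both keys are still held down when the lid has come fully open (all of step 1 and value of joint lid above 0.68 rad), for 0.1 s.
At the end, for the whole second after the job is handed in: The lid stands open (above 0.68 of its 0.75 rad), both keys are up again (pressed less than 1.5 mm), and every bystander lies within 20 mm of where it was (value of joint lid above 0.68 rad and value of joint each of key_left, key_right below 0.0015 m and distance of each of marker, nippers, tape_roll, brush, fan_shroud, solvent_bottle, screwdriver from where it was at the start of the episode below 0.02 m); the robot touches nothing.
It fails at once if one key is pressed home (over 4.5 mm) while the other is still up (under 1 mm) and the lid is shut (value of joint lid below 0.1 rad and ((value of joint key_left above 0.0045 m and value of joint key_right below 0.001 m) or (value of joint key_right above 0.0045 m and value of joint key_left below 0.001 m))).
It fails at once if a key is let go (under 1.5 mm) while the lid is still on its way up (0.12 to 0.6 rad) (value of joint lid between 0.12 and 0.6 rad and value of joint any of key_left, key_right below 0.0015 m).
It fails at once if the robot touches the lid (over 2 N) (contact force between any of the fingers, the arm and lid above 2 N).
It fails at once if a bystander is lifted or pushed more than 20 mm from its place (distance of any of marker, nippers, tape_roll, brush, fan_shroud, solvent_bottle, screwdriver from where it was at the start of the episode above 0.02 m).
It also fails if it takes over 35 s, if anything falls off the work surface, if the arm or the gripper's body presses on something with over 40 N, if the wrist force passes 120 N, or if a joint passes its speed limit or range.

## Robot

A 7-joint arm with a two-finger parallel gripper is mounted at the origin on the work surface. World frame = base frame: x ahead of the robot, y to its left, z up, the work surface at z = 0. Lengths are in m, angles in rad, forces in N, time in s.
With the tool pointing down it reaches from about 0.35 to 0.9 m from the base axis. Payload 19.9 kg.
Tool frame: the origin (TCP) lies at the centre of the arm's flange, where the gripper is bolted on; the fingertips stand 173 mm ahead of it and the grasp point (between the pads) lies 155 mm ahead of it; z points along the fingers, y is the line along which they close (so a half turn about z gives the same grasp; the last joint's range is limited). The gripper opens to 85 mm and grips with 20 to 120 N. Pads are 22 mm wide; open, the fingers measure 114 mm over their backs; the gripper's body (76 mm by 85 mm) begins 54 mm behind the grasp point. The pads swing forward as they close: fully open they stand 13 mm farther back than shut.
Start: joints at [-1.224, 0.417, -0.01, 1.614, 0.005, 1.111, -0.053], TCP at [0.236, 0.579, 0.405] pointing down, gripper open.
Joint ranges: [-2.81, 2.81], [-0.39, 2.02], [-1.27, 1.25], [0.06, 2.57], [-1.19, 4.33], [0.19, 2], [-2.82, 2.82]. Speed limits (rad/s): [1.89, 1.89, 2.39, 2.39, 3.01, 3.01, 3.01].

## Interface

Orientations are given as a unit quaternion [x, y, z, w].
In Python, from plant import r gives the robot as it stands.
- The arm moves only by the tool move_arm, never from a script. Its argument "increments" is a list of rows, each a list of 5 numbers: the closure, from -1 (fully open) to 1 (shut), so that 0 is half open, then the shift along the tool's x, y, z as a fraction of full scale, then the turn about the tool's z as a fraction of full scale. A call has 1 to 12 rows; each row is the pose to reach, as a shift and turn from the pose commanded when the call began, along the tool's axes at that moment; what a row does not reach only later rows make up. Full scale, the value 1, is 400 mm for a shift and 90 degrees for a turn. A row lasts 1/10 s, in which the tool goes at most 50 mm and 8.59 degrees, less where a joint would pass 70% of its speed; a pose out of reach is approached as far as the arm can. A call with a number of a shift or a turn outside -1 to 1 is refused whole. A call with a gripper value outside its range is refused whole. The fingers move at their own pace and stop on an object; "newtons" is the grip in N (left out, the last holds). Time passes only in rows, so rows that repeat a pose let the fingers close. It gives the time, the measured TCP pose, the force, the opening and the grip force at its end, in the units of the state.
- r.get_obs(): the state, without advancing time (a new reading comes with each control period).
- r.grab_frame(name): name is "side" or "top"; returns (picture, depth): 384x512x3 uint8, red, green, blue; 384x512 float32, m along the optical axis (not along the pixel's ray), 0 where there is no reading.
- r.get_calibration(name): a dict with "K" (3x3 intrinsics, pixels), "eye" and "attitude" of the camera in the world. Camera axes: x right, y down, z forward; pixel columns grow to the right and rows downward; lengths in m; the calibration is good to about 2 mm. A picture is of the moment at which its call begins. get_calibration takes no time and is no camera call.
- r.hand_in(): hands the job in; it is judged then, once.
Trained networks look in the newest picture that a camera, given by its name, has taken for a name from the list of things; names that differ only in an ending like _2 or _b are one class to them, and where a whole thing is asked for, a point or a joint stands for the part that bears it (a point fixed in the world has none). Each returns a list of dicts, best first, with "confidence" (0 to 1); they miss things now and then, are a little off and sometimes report something else, mostly with a low value. They report only what shows in the picture. A call takes as long as a camera call.
- r.outline_of(camera, thing): "pixels" (384x512 bool, what is visible of it) and "extent" ([centre column, centre row, width, height] in pixels, round what is visible of it).
- r.tip_of(camera, thing): "point" ([column, row] in pixels: a listed point, or the origin of a listed thing).
The state is a dict: "t": time; "joint_positions": joint angles; "joint_vel": joint speeds; "tau": joint torques, N m; "tcp_pos": TCP position; "tcp_rot": TCP orientation; "ft_force": force on the tool from outside, world axes, zero at the start; "torque": the same for the moment, N m; "width": opening from 0.0 (shut) to 1.0 (fully open); "grip_force": force on a finger pad.
Only numpy, scipy, OpenCV 4.12 (cv2) and the standard library are available. Lean on these libraries where they do the work, as an engineer would, in place of code of your own. Each camera call takes 0.05 s, during which the arm holds its last target. There are 200 camera calls.

## Working session

There is one attempt and no reset: what is moved stays moved. The work goes in short steps, Python scripts to look and compute and a tool call to move; the robot and the scene stay as the last step left them, time stands still between calls to the robot, and variables do not carry over. Pictures are saved under pics/ and viewed, at most 10 in all, crops included, and the job is handed in when it is done.

Besides the shell and the picture viewer there is one more tool, called after "Call:" as name([rows], argument=value, ...), one row to a line, values as JSON. move_arm: Moves the arm, as the interface text tells. Its arguments: {"type":"object","properties":{"increments":{"type":"array","items":{"type":"array","items":{"type":"number"}}},"newtons":{"type":"number"}},"required":["increments"]}

```bash
mkdir -p pics; cat > h.py <<'E'
import numpy as np,cv2
from scipy.spatial.transform import Rotation as R
from plant import r
def cal(n):
    c=r.get_calibration(n); a=np.array(c["attitude"],float)
    M=a if a.shape==(3,3) else R.from_quat(a).as_matrix()
    return np.array(c["K"]),np.array(c["eye"]),M
def ray(n,p,z):
    K,e,M=cal(n); d=M@np.linalg.inv(K)@np.array([p[0],p[1],1.]); return e+d*(z-e[2])/d[2]
def dep(n,p,D):
    K,e,M=cal(n); u,v=int(round(p[0])),int(round(p[1])); w=D[max(v-2,0):v+3,max(u-2,0):u+3]; w=w[w>0]
    return e+M@np.linalg.inv(K)@np.array([p[0],p[1],1.])*np.median(w) if len(w) else None
E
python3 - <<'E'
from h import *
np.set_printoptions(precision=4,suppress=True)
for n in("top","side"):
    im,D=r.grab_frame(n); cv2.imwrite(f"pics/{n}0.png",im[:,:,::-1]); print(n,r.get_calibration(n))
    for t,z in(("key_left_top",.094),("key_right_top",.094),("lid_edge",.114),("housing",0)):
        for d in r.tip_of(n,t)[:2]: print(t,round(d["confidence"],2),d["point"],ray(n,d["point"],z),dep(n,d["point"],D))
o=r.get_obs();print(o)
E
```

```text
top {'K': array([[355.0941,   0.    , 253.5571],
       [  0.    , 355.0941, 191.2206],
       [  0.    ,   0.    ,   1.    ]]), 'eye': array([0.4163, 0.0036, 1.1258]), 'attitude': array([ 0.7085, -0.7019,  0.0575, -0.0459])}
key_left_top 0.43 [270.8, 220.3] [ 0.4837 -0.0636  0.094 ] [ 0.4836 -0.0635  0.0946]
key_left_top 0.23 [112.9, 262.1] [0.3612 0.3843 0.094 ] [0.3563 0.4184 0.0018]
key_right_top 0.41 [291.4, 216.6] [ 0.495  -0.1236  0.094 ] [ 0.4949 -0.1235  0.0952]
lid_edge 0.94 [281.2, 206.7] [ 0.5216 -0.0921  0.114 ] [ 0.5236 -0.0939  0.0941]
housing 0.72 [281.2, 219.9] [ 0.4914 -0.1027  0.    ] [ 0.4857 -0.0947  0.0844]
side {'K': array([[421.8275,   0.    , 260.0277],
       [  0.    , 421.8275, 189.0908],
       [  0.    ,   0.    ,   1.    ]]), 'eye': array([ 0.0549, -1.0579,  1.0266]), 'attitude': array([ 0.8783, -0.202 ,  0.0947, -0.4229])}
key_left_top 0.63 [244.7, 205.5] [ 0.4734 -0.0628  0.094 ] [ 0.4753 -0.0582  0.0897]
key_right_top 0.46 [255.8, 217.2] [ 0.4821 -0.1321  0.094 ] [ 0.483  -0.13    0.0919]
lid_edge 0.64 [263.1, 200.9] [ 0.5294 -0.0898  0.114 ] [ 0.5321 -0.0841  0.1087]
housing 0.32 [247.1, 205.9] [0.5227 0.0315 0.    ] [ 0.4813 -0.0649  0.0908]
{'t': 0.5, 'joint_positions': array([-1.2245,  0.4174, -0.0103,  1.6137,  0.0047,  1.1107, -0.053 ]), 'joint_vel': array([-0.0019, -0.0002,  0.0011,  0.0002,  0.0007,  0.001 ,  0.0013]), 'tau': array([ -0.0014, -86.3654,   0.677 , -43.4969,   0.0192,   0.0024,
         0.    ]), 'tcp_pos': array([0.2363, 0.5786, 0.4046]), 'tcp_rot': array([ 0.1927,  0.9813, -0.0001, -0.    ]), 'ft_force': array([0.0028, 1.1242, 0.362 ]), 'torque': array([ 0.0144,  0.0118, -0.0151]), 'grip_force': 0.0, 'width': 0.9986622505986562}
```

```bash
python3 - <<'E'
from h import *
np.set_printoptions(precision=4,suppress=True)
for n in("top","side"):
    im,D=r.grab_frame(n)
    K,e,M=cal(n)
    hsv=cv2.cvtColor(im,cv2.COLOR_RGB2HSV)
    v,u=np.mgrid[:384,:512]; P=e+np.stack([(u-K[0,2])/K[0,0]*D,(v-K[1,2])/K[1,1]*D,D],-1)@M.T
    m=((hsv[...,0]>95)&(hsv[...,0]<130)&(hsv[...,1]>110)&(np.hypot(P[...,0]-.49,P[...,1]+.094)<.09)).astype(np.uint8)
    k,l,s,c=cv2.connectedComponentsWithStats(m)
    for i in range(1,k):
        if s[i,4]>15: print(n,c[i],s[i],ray(n,c[i],.094),np.median(P[l==i],0))
    x0,y0=(150,90) if n=="top" else (150,110)
    cv2.imwrite(f"pics/{n}1.png",cv2.resize(im[y0:y0+180,x0:x0+240,::-1],None,fx=3.3,fy=3.3,interpolation=cv2.INTER_CUBIC))
E
```

```text
top [269.0857 218.5429] [265 215   9   8  70] [ 0.4887 -0.0586  0.094 ] [ 0.4888 -0.0584  0.0942]
top [291.7432 218.4865] [287 215  10   8  74] [ 0.4895 -0.1246  0.094 ] [ 0.4907 -0.125   0.0947]
side [247.7857 204.4643] [245 202   7   6  28] [ 0.485  -0.0625  0.094 ] [ 0.4852 -0.0604  0.0924]
side [256.5806 216.0645] [253 214   8   5  31] [ 0.4867 -0.1282  0.094 ] [ 0.4864 -0.126   0.0926]
```

View pics/top0.png

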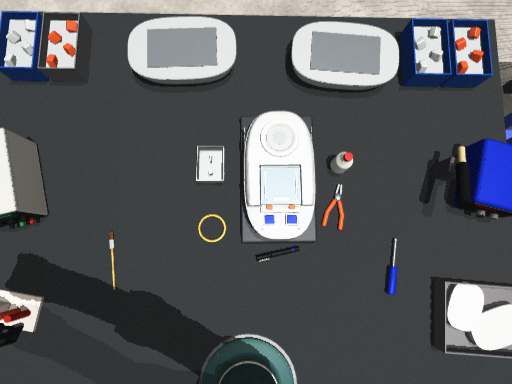

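View pics/top1.png

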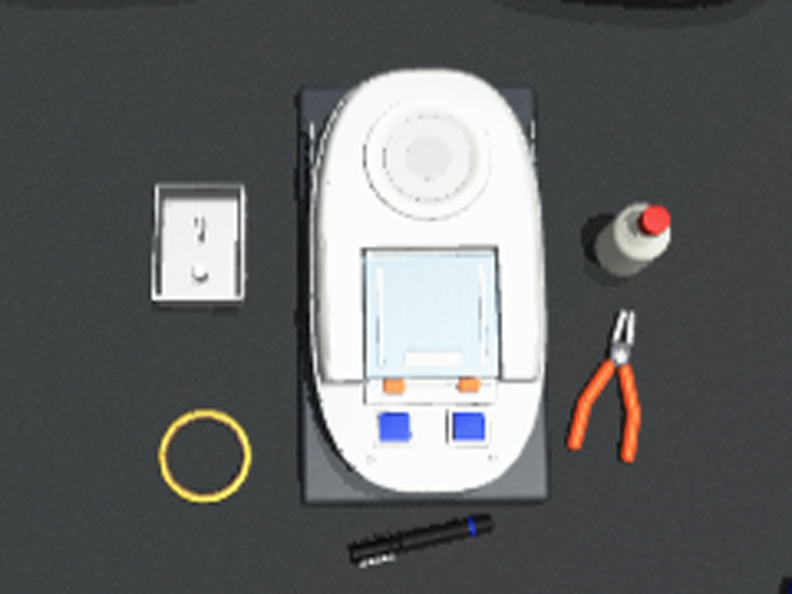

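View pics/side1.png

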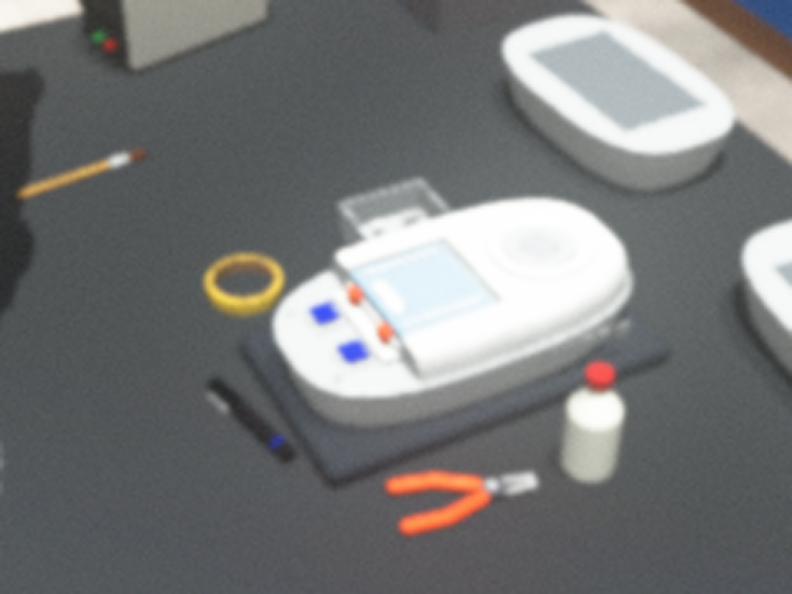

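The top view shows the housing lying along world x with the blue keys at about (269,218) and (292,218). The marker, nippers, tape and bottle are all clear of the keys. Key height and the 66 mm spacing both check out, with the midpoint at about (0.4875, -0.0935) and yaw about 1°. I'll aim the fingers about 8 mm short of the key centres, away from the lid.

Call:
move_arm([
  [-0.22,-0.9,-1.0,0,-0.26],
  [-0.22,-0.9,-1.0,0,-0.26],
  [-0.22,-0.9,-1.0,0,-0.26],
  [-0.22,-0.9,-1.0,0,-0.26],
  [-0.22,-0.9,-1.0,0,-0.26],
  [-0.22,-0.9,-1.0,0,-0.26],
  [-0.22,-0.9,-1.0,0,-0.26],
  [-0.22,-0.9,-1.0,0,-0.26],
  [-0.22,-0.9,-1.0,0,-0.26],
  [-0.22,-0.9,-1.0,0,-0.26],
  [-0.22,-0.9,-1.0,0,-0.26],
  [-0.22,-0.9,-1.0,0,-0.26],
], newtons=40)

```text
t: 1.8
tcp_pos: [0.4193, 0.0679, 0.405]
tcp_rot: [-0.007, 1.0, -0.0, 0.0]
ft_force: [-0.7, 1.2, 0.1]
width: 0.611
grip_force: 0.0
```

```bash
cat > st.py <<'E'
from h import *
np.set_printoptions(precision=4,suppress=True)
o=r.get_obs(); p=o["tcp_pos"]; T=R.from_quat(o["tcp_rot"]).as_matrix()
print(o["t"],p,"tool y deg",np.degrees(np.arctan2(T[1,1],T[0,1])),"w",o["width"],o["ft_force"])
print("to target, fractions (x,y,z tool):",T.T@(np.array([.4795,-.0935,.285])-p)/.4)
E
python3 st.py
```

```text
1.8 [0.4193 0.0679 0.405 ] tool y deg 90.81956504530707 w 0.610702710777027 [-0.6633  1.215   0.0689]
to target, fractions (x,y,z tool): [-0.1444 -0.4056  0.3004]
```

Call:
move_arm([
  [-0.22,-0.144,-0.406,0,0],
  [-0.22,-0.144,-0.406,0,0],
  [-0.22,-0.144,-0.406,0,0],
  [-0.22,-0.144,-0.406,0,0],
  [-0.22,-0.144,-0.406,0.15,0],
  [-0.22,-0.144,-0.406,0.27,0],
  [-0.22,-0.144,-0.406,0.27,0],
  [-0.22,-0.144,-0.406,0.27,0],
  [-0.22,-0.144,-0.406,0.27,0],
])

```text
t: 2.7
tcp_pos: [0.48, -0.089, 0.2987]
tcp_rot: [-0.01, 1.0, -0.0, 0.001]
ft_force: [0.0, -0.4, -0.5]
width: 0.608
grip_force: 0.0
```

```bash
python3 st.py; python3 - <<'E'
from h import *
for n,(x0,y0) in (("side",(190,130)),("top",(220,140))):
    im,D=r.grab_frame(n)
    cv2.imwrite(f"pics/{n}2.png",cv2.resize(im[y0:y0+110,x0:x0+140,::-1],None,fx=5,fy=5,interpolation=cv2.INTER_CUBIC))
E
```

```text
2.7 [ 0.48   -0.089   0.2987] tool y deg 91.19656038632262 w 0.6083551180300907 [ 0.0136 -0.3536 -0.539 ]
to target, fractions (x,y,z tool): [ 0.0017 -0.0113  0.0342]
```

View pics/side2.png

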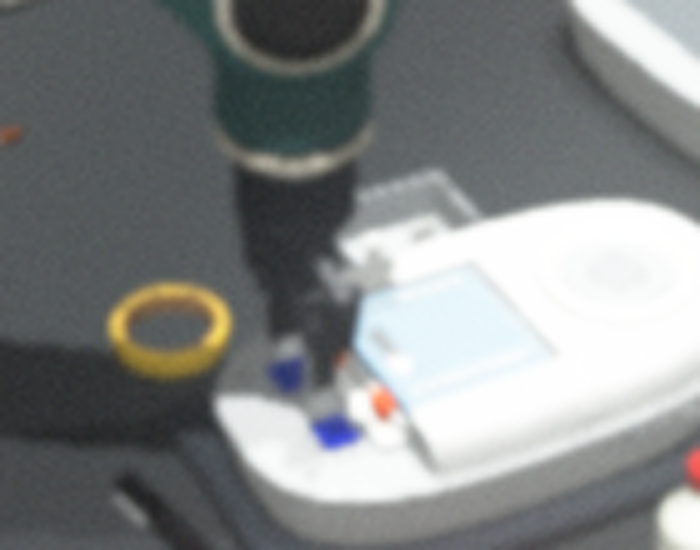

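View pics/top2.png

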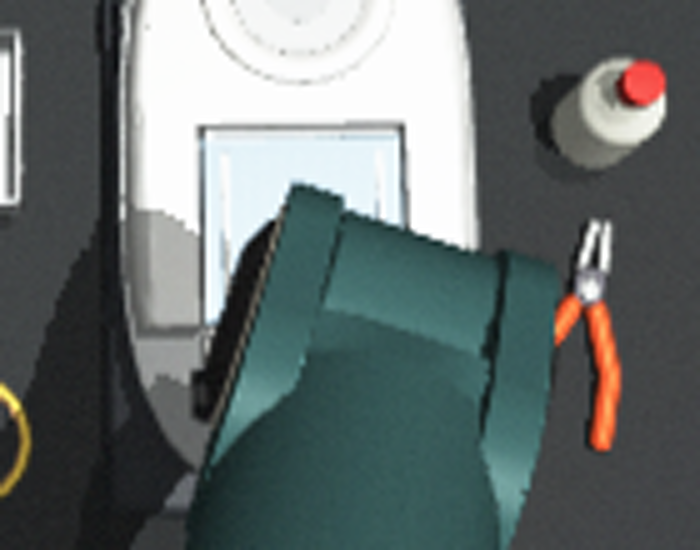

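The side view shows the right fingertip at crop (325,405), straight above the right key at (337,432), with the left finger above the left key behind it. I'll lower to just above the keys.

Call:
move_arm([
  [-0.22,0.0,-0.011,0.03,0],
  [-0.22,0.0,-0.011,0.05,0],
  [-0.22,0.0,-0.011,0.06,0],
  [-0.22,0.0,-0.011,0.06,0],
])

```text
t: 3.2
tcp_pos: [0.4792, -0.0934, 0.2721]
tcp_rot: [-0.01, 1.0, -0.0, -0.001]
ft_force: [-0.0, -0.0, 0.1]
width: 0.612
grip_force: 0.0
```

```bash
python3 st.py; python3 - <<'E'
from h import *
n="side"; im,D=r.grab_frame(n); K,e,M=cal(n)
x0,y0=215,165
b=cv2.resize(im[y0:y0+75,x0:x0+100,::-1],None,fx=8,fy=8,interpolation=cv2.INTER_CUBIC)
p=r.get_obs()["tcp_pos"]
# expected tip outlines at opening 52 mm, pads 22 mm wide, ~14 thick, tip 165 ahead
for s in(1,-1):
    P=[p+[dx,s*dy,-.165] for dx,dy in((-.011,.026),(.011,.026),(.011,.040),(-.011,.040))]
    q=[(K@(M.T@(a-e))) for a in P]; q=np.array([[(a[0]/a[2]-x0+.5)*8,(a[1]/a[2]-y0+.5)*8] for a in q],int)
    cv2.polylines(b,[q],True,(0,255,0),1)
cv2.imwrite("pics/side3.png",b)
E
```

```text
3.2 [ 0.4792 -0.0934  0.2721] tool y deg 91.17551224240214 w 0.6117389579072491 [-0.0391 -0.0386  0.1427]
to target, fractions (x,y,z tool): [-0.0007 -0.0002 -0.0322]
```

View pics/side3.png

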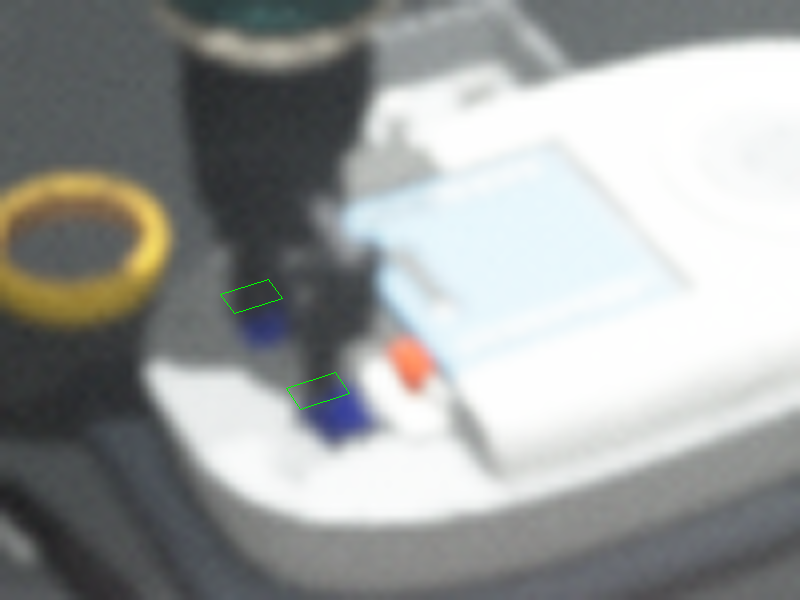

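The overlaid tip outlines lie over both keys, about 8 mm short in x as planned. I'll go down in small steps and watch the force.

Call:
move_arm([
  [-0.22,0,0,0.01,0],
  [-0.22,0,0,0.02,0],
  [-0.22,0,0,0.025,0],
  [-0.22,0,0,0.025,0],
])

```text
t: 3.65
tcp_pos: [0.4795, -0.0934, 0.2626]
tcp_rot: [-0.01, 1.0, -0.0, 0.0]
ft_force: [0.2, 0.2, 3.0]
width: 0.607
grip_force: 1.2
```

Call:
move_arm([
  [-0.22,0,0,0.005,0],
  [-0.22,0,0,0.0075,0],
  [-0.22,0,0,0.0075,0],
])

```text
t: 3.95
tcp_pos: [0.4794, -0.0934, 0.2598]
tcp_rot: [-0.01, 1.0, 0.0, 0.0]
ft_force: [-1.7, 1.1, 6.5]
width: 0.608
grip_force: 3.0
```

Call:
move_arm([
  [-0.22,0,0,0.004,0],
  [-0.22,0,0,0.007,0],
  [-0.22,0,0,0.007,0],
])

```text
t: 4.25
tcp_pos: [0.4795, -0.0935, 0.2578]
tcp_rot: [-0.01, 1.0, 0.0, 0.0]
ft_force: [-8.3, 2.6, 26.4]
width: 0.615
grip_force: 12.9
```

```bash
python3 - <<'E'
from h import *
o=r.get_obs();print(o["t"],o["ft_force"],o["torque"],o["tcp_pos"])
im,D=r.grab_frame("side")
for d in r.tip_of("side","lid_edge")[:1]: print(d,dep("side",d["point"],D))
x0,y0=215,165
cv2.imwrite("pics/side4.png",cv2.resize(im[y0:y0+75,x0:x0+100,::-1],None,fx=7,fy=7,interpolation=cv2.INTER_CUBIC))
E
```

```text
4.25 [-8.26231186  2.62753619 26.44648509] [ 0.52720157  1.76790545 -0.00994997] [ 0.47948428 -0.09354692  0.25780593]
{'point': [264.4, 200.1], 'confidence': 0.92} [ 0.52876899 -0.10077466  0.12605883]
```

View pics/side4.png

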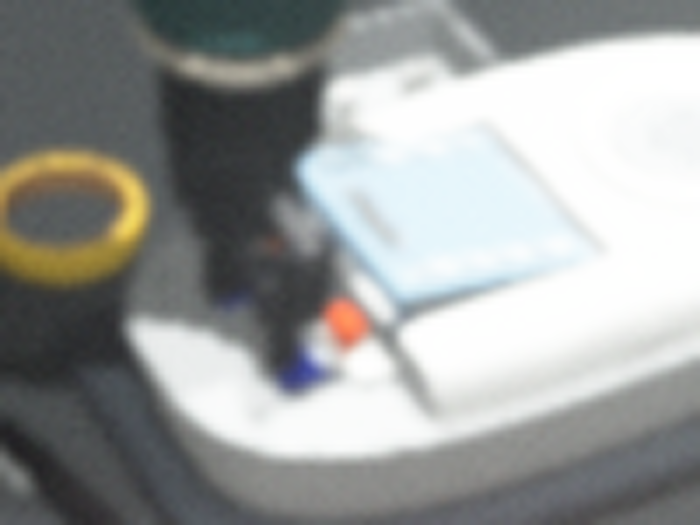

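The lid edge has risen: the gap at its near side, around (480,270), is visible. Both keys are bottomed. I'll ease off slightly and hold.

Call:
move_arm([
  [-0.22,0,0,-0.001,0],
  [-0.22,0,0,-0.001,0],
  [-0.22,0,0,-0.001,0],
  [-0.22,0,0,-0.001,0],
  [-0.22,0,0,-0.001,0],
  [-0.22,0,0,-0.001,0],
  [-0.22,0,0,-0.001,0],
  [-0.22,0,0,-0.001,0],
  [-0.22,0,0,-0.001,0],
  [-0.22,0,0,-0.001,0],
  [-0.22,0,0,-0.001,0],
  [-0.22,0,0,-0.001,0],
])

```text
t: 5.55
tcp_pos: [0.4794, -0.0935, 0.2579]
tcp_rot: [-0.01, 1.0, 0.0, 0.0]
ft_force: [-5.1, 1.5, 17.1]
width: 0.607
grip_force: 8.8
```

Call:
move_arm([
  [-0.22,0,0,0,0],
  [-0.22,0,0,0,0],
  [-0.22,0,0,0,0],
  [-0.22,0,0,0,0],
  [-0.22,0,0,0,0],
  [-0.22,0,0,0,0],
  [-0.22,0,0,0,0],
  [-0.22,0,0,0,0],
  [-0.22,0,0,0,0],
  [-0.22,0,0,0,0],
  [-0.22,0,0,0,0],
  [-0.22,0,0,0,0],
])

```text
t: 6.75
tcp_pos: [0.4794, -0.0935, 0.2579]
tcp_rot: [-0.01, 1.0, 0.0, 0.0]
ft_force: [-4.1, 1.0, 17.9]
width: 0.61
grip_force: 8.8
```

Call:
move_arm([
  [-0.22,0,0,0,0],
  [-0.22,0,0,0,0],
  [-0.22,0,0,0,0],
  [-0.22,0,0,0,0],
  [-0.22,0,0,0,0],
  [-0.22,0,0,0,0],
  [-0.22,0,0,0,0],
  [-0.22,0,0,0,0],
  [-0.22,0,0,0,0],
  [-0.22,0,0,0,0],
  [-0.22,0,0,0,0],
  [-0.22,0,0,0,0],
])

```text
t: 7.95
tcp_pos: [0.4795, -0.0935, 0.2579]
tcp_rot: [-0.01, 1.0, 0.0, 0.0]
ft_force: [-5.7, 1.8, 16.9]
width: 0.613
grip_force: 8.8
```

```bash
python3 - <<'E'
from h import *
o=r.get_obs();print(o["t"],o["ft_force"],o["tcp_pos"])
im,D=r.grab_frame("side")
for d in r.tip_of("side","lid_edge")[:2]: print(d,dep("side",d["point"],D))
x0,y0=215,155
cv2.imwrite("pics/side5.png",cv2.resize(im[y0:y0+85,x0:x0+114,::-1],None,fx=7,fy=7,interpolation=cv2.INTER_CUBIC))
E
```

```text
7.95 [-5.68094869  1.75209578 16.94728596] [ 0.47945249 -0.09348617  0.25790632]
{'point': [269.7, 180.9], 'confidence': 0.77} [ 0.55772033 -0.08114126  0.18285978]
```

View pics/side5.png

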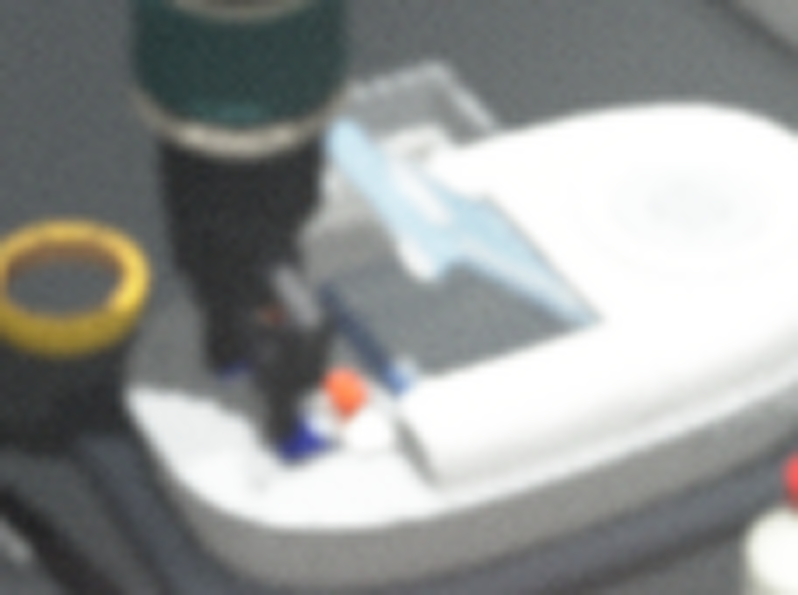

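The lid stands open, with its edge at about (345,130) in the crop and z about 0.18. I'll hold a little longer, then rise straight up and back away from the lid.

Call:
move_arm([
  [-0.22,0,0,0,0],
  [-0.22,0,0,0,0],
  [-0.22,0,0,0,0],
  [-0.22,0,0,0,0],
  [-0.22,0,0,0,0],
  [-0.22,0,0,0,0],
  [-0.22,0,0,0,0],
  [-0.22,0,0,0,0],
])

```text
t: 8.85
tcp_pos: [0.4795, -0.0935, 0.2579]
tcp_rot: [-0.01, 1.0, 0.0, 0.0]
ft_force: [-5.0, 1.8, 18.5]
width: 0.613
grip_force: 8.8
```

Call:
move_arm([
  [-0.22,0,0,-0.02,0],
  [-0.22,0,0,-0.05,0],
  [-0.22,0.03,0,-0.1,0],
  [-0.22,0.06,0,-0.2,0],
  [-0.22,0.08,0,-0.3,0],
  [-0.22,0.1,0,-0.4,0],
  [-0.22,0.1,0,-0.4,0],
  [-0.22,0.1,0,-0.4,0],
  [-0.22,0.1,0,-0.4,0],
])

```text
t: 9.75
tcp_pos: [0.4392, -0.0941, 0.4167]
tcp_rot: [-0.01, 1.0, -0.0, -0.001]
ft_force: [-0.6, 0.3, 0.5]
width: 0.612
grip_force: 0.0
```

```bash
python3 - <<'E'
from h import *
im,D=r.grab_frame("side")
for t in("lid_edge","key_left_top","key_right_top"):
    for d in r.tip_of("side",t)[:1]: print(t,d,dep("side",d["point"],D))
o=r.get_obs();print(o["t"],o["ft_force"],o["tcp_pos"])
cv2.imwrite("pics/side6.png",cv2.resize(im[110:290,150:390,::-1],None,fx=3,fy=3,interpolation=cv2.INTER_CUBIC))
E
```

```text
lid_edge {'point': [269.8, 180.7], 'confidence': 0.77} [ 0.55747985 -0.08230646  0.18457115]
key_left_top {'point': [247.9, 205.8], 'confidence': 0.39} [ 0.48320564 -0.06723214  0.09236256]
key_right_top {'point': [324.7, 250.3], 'confidence': 0.4} [ 0.64587842 -0.3024797   0.02414296]
9.95 [-0.02020248 -0.38810122 -0.77922553] [ 0.43937962 -0.09421781  0.41657632]
```

View pics/side6.png

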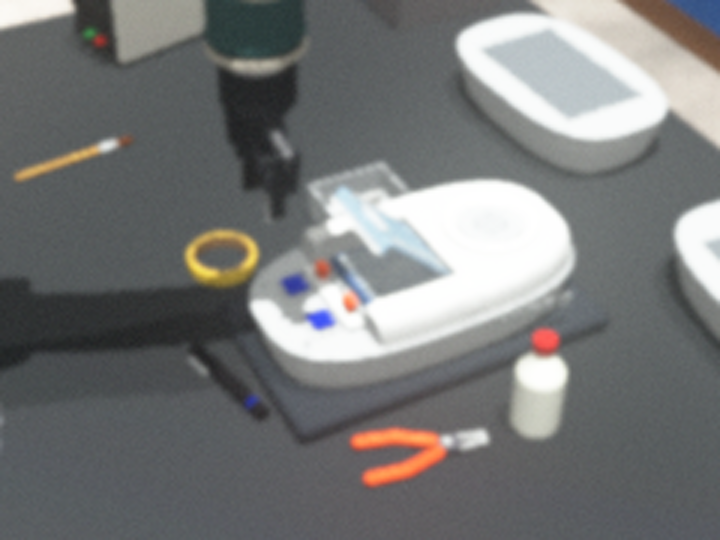

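The lid stays open, both keys at (295,285) and (320,319) are free, the hand is clear, and the tools and parts in view are where they were.

```bash
python3 -c "
from plant import r
print(r.hand_in())"
```

```text
the job is handed in; nothing more can be done
None
```

I pressed both keys home together and held them until the lid stood fully open, then released them and drew the hand clear. The last picture shows the lid up and the keys free, and the job is handed in; no verdict was returned.

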